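# Reset the tilting mould stand to its second notch

## Task

The mould on the tilting stand is propped too steep for the next layer of chocolate. Lift the tray by its rail past the top notch until the pawl is thrown out, lower it fully flat so that the pawl swings back in, then raise it again to the second notch from the bottom and leave it resting there on the pawl. Do it gently: never let the tray drop, never force it hard against the rubber stop, and leave the things lying around it where they are.

Things in the scene. Friction and masses are not known exactly. Their poses are not given: they have to be found in the camera images.
- stand: Tilting mould stand, aluminium, fixed to the table: base plate 235 x 372 mm (x -35 to 200, y -192 to 180 mm), two hinge cheeks. Origin on the table top under the middle of the hinge axis. Its x points from the hinge to the tray's pull rail; the hinge axis runs along its y, 50 mm above the table.
- board: The stand's tray (tilting board), mould clipped on its face, 0.65 to 1.2 kg in all. Origin on the hinge axis, mid-width; x up the tray to the rail, z out of its face. 205 x 300 mm, 6 mm thick; mould 20 mm high, x 30 to 147 mm. Angle 0 = flat on its rest pads, x level; the rail end rises as it tilts up. Let go, it falls until a notch holds it or it lies flat.
- rail (a point): Centre of the tray's pull rail: steel bar, 12 mm diameter, 150 mm long along the tray's y, 255 mm from the hinge axis, 34 mm clear of the tray's edge, on two stand-offs 111 mm apart inside. Axes as the tray's. Tray flat: 50 mm above the table, nothing below it. Pinched from above, it turns between the fingers as the tray tilts. Weight felt at the rail 2 to 6 N.
- board_hinge (a point): Middle of the hinge axis (axes as the tray's). Tray angles: five notches, 9 deg apart, at 14, 23, 32, 41, 50 deg; the pawl is thrown out at 58.5, the rubber stop is met at 59.4 (4 mm of rail travel later). The toothed quadrant is clamped in slots, so all of these lie together up to 4 deg higher or lower. A tray just past a notch falls back into it when lowered.
- pawl (a joint): Steel pawl on the tray's right edge (stand y -166 mm), rad: 0 = in, its nose behind a tooth of the steel quadrant; up to 0.22 riding over a tooth, back near 0 once past it; 0.75 = thrown out, where its sprung plunger holds it (flips at 0.34). In, it clicks over the teeth as the tray rises and bars the way down; out, the tray can be lowered.
- pawl_nose (a point): Nose of the pawl (6 mm round), 35 mm from its pin, which is 150 mm from the hinge. Riding up each tooth adds 1 to 1.5 N at the rail, lost as the nose drops in. Thrown out, it is pushed back in by a toe on the base over the tray's last 9 deg down to flat: this takes some of the tray's weight off the rail (2 N); it snaps in within the last 1.5 deg.
- buffer: Rubber stop buffer, 12 mm square, at the quadrant's upper end, met by the pawl pin 0.9 deg of tray angle after the throw-out. Gives 1 mm per 16 N there (5.5 N per mm at the rail). Origin: the hinge axis, mid-width.
- nozzle_mid (a point): Bystander: steel piping nozzle, a cone 30 mm across and 40 mm high, standing to the left beyond the rail; its centre.
- palette_knife_mid (a point): Bystander: cranked palette knife with a wooden handle, 245 x 23 x 14 mm, lying just right of the stand; its centre.

How it is judged:
On the way, in this order (a step that is already met when the one before it is completed fails the run):
1. the tray is lifted past the top notch and the pawl is thrown out (angle between rail's own z axis and vertical above 0.93 rad and value of joint pawl above 0.6 rad), for 0.1 s.
2. the tray is lowered flat and the pawl has swung back in (angle between rail's own z axis and vertical below 0.025 rad and value of joint pawl below 0.1 rad), for 0.1 s.
At the end, for the whole second after the job is handed in: The tray rests still on the pawl in the second notch from the bottom: tray angle between 0.32 and 0.48 rad (18.3 and 27.5 deg; no other notch can lie there), pawl in (below 0.08 rad), tray turning slower than 0.05 rad/s (angle between rail's own z axis and vertical between 0.32 and 0.48 rad and value of joint pawl below 0.08 rad and angular speed of board below 0.05 rad/s); the robot touches nothing.
It fails at once if the tray is forced against its rubber stop (more than 40 N on the buffer, about 24 N at the rail) (contact force between buffer and board above 40 N).
It fails at once if the tray is dropped or flung (turns faster than 1.5 rad/s) (angular speed of board above 1.5 rad/s).
It fails at once if a bystander is pushed away (moved more than 20 mm) (distance of any of nozzle_mid, palette_knife_mid from where it was at the start of the episode above 0.02 m).
It also fails if it takes over 58 s, if anything falls off the work surface, if the arm or the gripper's body presses on something with over 40 N, if the wrist force passes 120 N, or if a joint passes its speed limit or range.

## Robot

A 6-joint arm with a two-finger parallel gripper is mounted at the origin on a cart in front of the work surface, level with it; the furniture and walls round the work are solid. World frame = base frame: x ahead of the robot, y to its left, z up, the work surface at z = 0. Lengths are in m, angles in rad, forces in N, time in s.
With the tool pointing down it reaches from about 0.25 to 0.725 m from the base axis. Payload 9.7 kg.
Tool frame: the origin (TCP) lies midway between the tips of the shut fingers; the grasp point (between the pads) lies 19 mm behind it; z points along the fingers, y is the direction in which the jaws open and shut (so a half turn about z gives the same grasp; the last joint's range is limited). The gripper opens to 85 mm and grips with 20 to 120 N. Pads are 22 mm wide; open, the fingers measure 114 mm over their backs; the gripper's body (76 mm by 85 mm) begins 54 mm behind the grasp point. The pads swing forward as they close: fully open they stand 13 mm farther back than shut.
Start: joints at [-1.282, 0.087, 0.176, 1.66, 0, 1.571], TCP at [0.157, -0.527, 0.231] pointing down, gripper open.
Joint ranges: [-3.13, 3.13], [-0.85, 1.81], [-1.15, 1.24], [-2.2, 2.28], [-1.44, 1.52], [-3.14, 3.14]. Speed limits (rad/s): [2.22, 2.22, 2.57, 3.14, 3.14, 3.14].

## Interface

Orientations are given as a 3x3 rotation matrix whose columns are the frame's x, y, z axes.
In Python, from workcell import monitor, vision, workorder, spot_in, regions_of gives the robot as it stands.
- The arm moves only by the shell command python3 -m pendant 'ROWS' [OPENING]. ROWS is JSON, a list that holds one entry, the list of rows, each a list of 4 numbers: the shift along the tool's x, y, z in m, then the turn about the tool's z in rad. A call has 1 to 8 rows; each row is the pose to reach, as a shift and turn from the pose commanded when the call began, along the tool's axes at that moment; what a row does not reach only later rows make up. A row lasts 1/10 s, in which the tool goes at most 50 mm and 8.59 degrees, less where a joint would pass 70% of its speed; a pose out of reach is approached as far as the arm can. A call with a gripper value outside its range is refused whole. OPENING is the finger opening in m, from 0 to 0.0854, set as the call begins (- or left out, the last holds). The fingers move at their own pace and stop on an object; the grip force is fixed at half the most. Time passes only in rows, so rows that repeat a pose let the fingers close. It gives the time, the measured TCP pose, the force and the opening at its end, in the units of the state.
- monitor.read_state(): the state, without advancing time (a new reading comes with each control period).
- vision.camera(name): name is "side" or "top"; returns a dict with "image" (384x512x3 uint8, red, green, blue), "fx", "fy", "cx", "cy" (pixels), "extrinsics" (4x4, takes a point from camera to world coordinates). Camera axes: x right, y down, z forward; pixel columns grow to the right and rows downward; lengths in m; the calibration is good to about 2 mm. A picture is of the moment at which its call begins. There is no depth.
- workorder.job_done(): hands the job in, once; it reports no verdict.
Trained networks look in a picture, given as the dict that the camera call returned (one of the last four; its "shot" number tells which), for a name from the list of things; names that differ only in an ending like _2 or _b are one class to them, and where a whole thing is asked for, a point or a joint stands for the part that bears it (a point fixed in the world has none). Each returns a list of dicts, best first, with "conf" (0 to 1); they miss things now and then, are a little off and sometimes report something else, mostly with a low value. They report only what shows in the picture. A call takes as long as a camera call.
- spot_in(picture, thing): "centre" ([x, y, z] in m, in world coordinates, good to about 4 mm: the middle of the surface that is visible of it).
- regions_of(picture, thing): "mask" (384x512 bool, what is visible of it).
The state is a dict: "clock": time; "joint_positions": joint angles; "dq": joint speeds; "joint_torque": joint torques, N m; "tool_pos": TCP position; "tool_rot": TCP orientation; "wrist_force": force on the tool from outside, world axes, zero at the start; "ft_torque": the same for the moment, N m; "finger_gap": opening from 0.0 (shut) to 1.0 (fully open).
Only numpy, scipy, OpenCV 4.12 (cv2) and the standard library are available. Lean on these libraries where they do the work, as an engineer would, in place of code of your own. Each camera call takes 0.05 s, during which the arm holds its last target.

## Working session

There is one attempt and no reset: what is moved stays moved. The work goes in short steps, Python scripts to look and compute and a shell command to move; the robot and the scene stay as the last step left them, time stands still between calls to the robot, and variables do not carry over. Pictures are saved under pics/ and viewed, and the job is handed in when it is done.

```bash
mkdir -p pics; ls
cat > h.py <<'E'
import numpy as np, cv2
from workcell import monitor, vision, workorder, spot_in, regions_of
def snap(n,f):
    p=vision.camera(n); cv2.imwrite('pics/'+f,p['image'][:,:,::-1]); return p
def proj(p,X):
    E=np.linalg.inv(p['extrinsics']); X=np.atleast_2d(X); c=X@E[:3,:3].T+E[:3,3]
    return np.c_[p['fx']*c[:,0]/c[:,2]+p['cx'],p['fy']*c[:,1]/c[:,2]+p['cy']]
E
python3 - <<'E'
from h import *
np.set_printoptions(precision=4,suppress=True)
for n in('top','side'):
    p=snap(n,n+'0.png'); print(n,p['extrinsics'],p['fx'])
    for t in('stand','board','rail','pawl','buffer','nozzle_mid','palette_knife_mid'):
        print(t,[(np.round(d['centre'],3),round(d['conf'],2)) for d in spot_in(p,t)[:2]])
s=monitor.read_state();print(s)
E
```

```text
pics
top [[ 0.0079 -0.9877  0.1565  0.4253]
 [-0.9999 -0.006   0.0123 -0.0304]
 [-0.0112 -0.1565 -0.9876  1.0403]
 [ 0.      0.      0.      1.    ]] 400.56049081161905
stand [(array([0.507, 0.026, 0.144]), 0.61)]
board [(array([0.518, 0.033, 0.158]), 0.65)]
rail [(array([0.517, 0.038, 0.16 ]), 0.63)]
pawl []
buffer []
nozzle_mid [(array([0.722, 0.222, 0.015]), 0.58)]
palette_knife_mid [(array([ 0.523, -0.222,  0.007]), 0.7)]
side [[-0.9996 -0.02   -0.0215  0.5933]
 [ 0.0121  0.3883 -0.9214  0.7551]
 [ 0.0268 -0.9213 -0.3879  0.3848]
 [ 0.      0.      0.      1.    ]] 364.3376591804667
stand [(array([0.523, 0.108, 0.012]), 0.63)]
board [(array([0.522, 0.11 , 0.01 ]), 0.65), (array([0.513, 0.174, 0.168]), 0.62)]
rail [(array([0.514, 0.173, 0.168]), 0.6)]
pawl []
buffer [(array([0.723, 0.235, 0.017]), 0.56)]
nozzle_mid [(array([0.724, 0.236, 0.016]), 0.76)]
palette_knife_mid [(array([ 0.602, -0.199,  0.001]), 0.61), (array([0.511, 0.174, 0.171]), 0.53)]
{'clock': 0.8, 'joint_positions': array([-1.282 ,  0.0869,  0.1759,  1.6598,  0.    ,  1.5708]), 'dq': array([-0.0014, -0.0006, -0.    , -0.0011, -0.    , -0.0012]), 'joint_torque': array([ -0.0006, -52.0047,  46.4842,   0.0012,   0.    ,  -0.    ]), 'tool_pos': array([ 0.1566, -0.5272,  0.2313]), 'tool_rot': array([[ 0.9586,  0.2848,  0.    ],
       [ 0.2848, -0.9586,  0.    ],
       [ 0.    , -0.    , -1.    ]]), 'wrist_force': array([0.6307, 0.2551, 0.3782]), 'ft_torque': array([0.0527, 0.0076, 0.0186]), 'finger_gap': 1.0004482010832858}
```

View pics/top0.png

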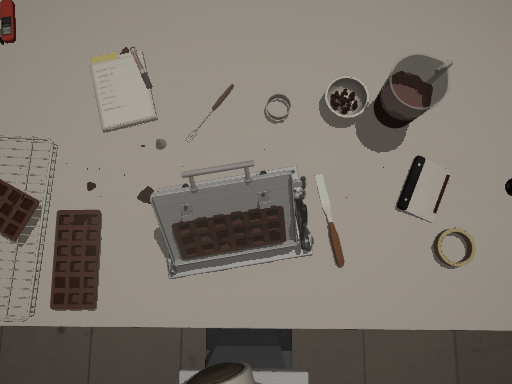

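View pics/side0.png

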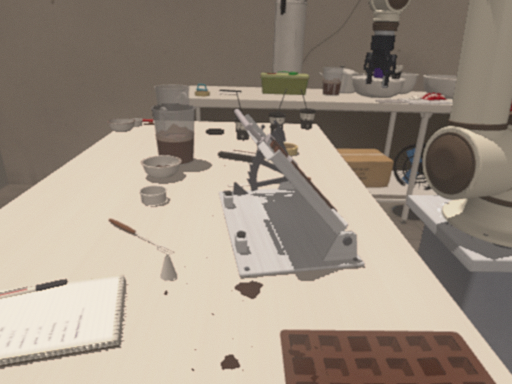

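Run:
```python
from h import *
a=cv2.imread('pics/top0.png')[140:290,130:355]; cv2.imwrite('pics/t0z.png',cv2.resize(a,None,fx=3.5,fy=3.5,interpolation=cv2.INTER_CUBIC))
a=cv2.imread('pics/side0.png')[90:290,200:380]; cv2.imwrite('pics/s0z.png',cv2.resize(a,None,fx=3,fy=3,interpolation=cv2.INTER_CUBIC))
```

```text
(no output)
```

View pics/t0z.png

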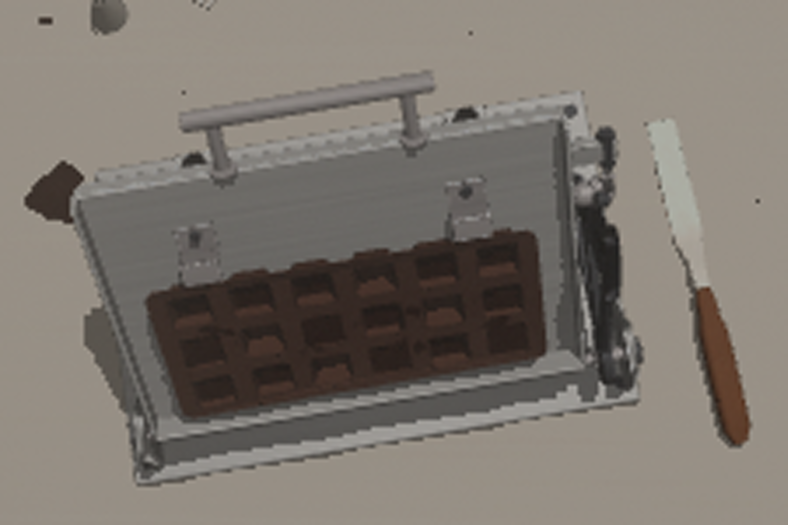

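View pics/s0z.png

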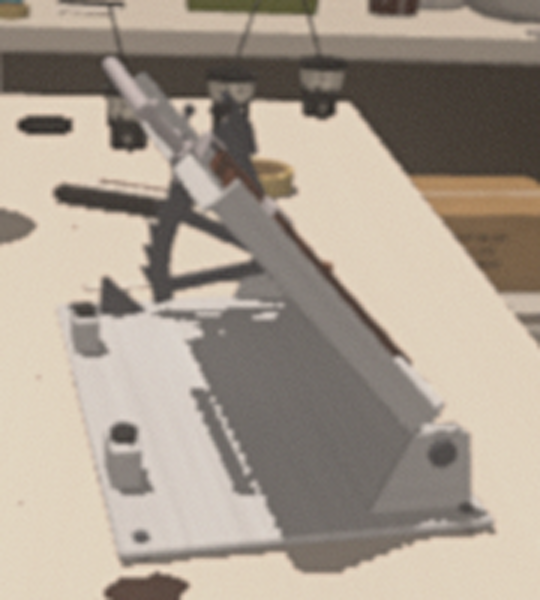

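```bash
cat > fit.py <<'E'
from h import *
from scipy.optimize import least_squares
def W(v,th,P,onb):
    x,y,w=v; c,s=np.cos(w),np.sin(w)
    P=np.array(P,float)
    if onb: P=np.array([P[0]*np.cos(th)-P[2]*np.sin(th),P[1],.05+P[0]*np.sin(th)+P[2]*np.cos(th)])
    return np.array([x+c*P[0]-s*P[1],y+s*P[0]+c*P[1],P[2]])
if __name__=='__main__':
    pt,ps=vision.camera('top'),vision.camera('side')
    obs=[(pt,(.255,.075,0),1,(181.7,174.9)),(pt,(.255,-.075,0),1,(253.7,162.6)),(pt,(-.035,.18,.004),0,(170,278)),(pt,(-.035,-.192,.004),0,(312,254.9)),
    (ps,(.255,.075,0),1,(236,111.3)),(ps,(.2,.18,0),0,(240.7,276.7)),(ps,(-.035,.18,0),0,(364,265.7)),(ps,(.2,-.192,.006),0,(220.7,192.7))]
    f=lambda q:np.concatenate([proj(p,W(q[:3],q[3],P,b))[0]-uv for p,P,b,uv in obs])
    r=least_squares(f,[.4,0,.12,.8]); print(r.x,np.degrees(r.x[2:])); print(r.fun.reshape(-1,2).round(1))
    v=r.x[:3]
    for a in [r.x[3]]+list(np.radians([0,14,23,60])): print(round(np.degrees(a),1),W(v,a,(.255,0,0),1).round(4))
    print(W(v,0,(.255,.075,0),1),W(v,0,(.255,-.075,0),1))
E
python3 fit.py
```

```text
[0.43850147 0.01877505 0.16223499 0.85892775] [ 9.29538033 49.21293505]
[[ 1.1 -0.9]
 [ 1.9  0.2]
 [-1.  -1.7]
 [ 1.2 -1.3]
 [11.9 13.5]
 [-5.1  0.2]
 [-2.3  0.6]
 [-3.3 -1.7]]
49.2 [0.6029 0.0457 0.2431]
0.0 [0.6902 0.06   0.05  ]
14.0 [0.6827 0.0587 0.1117]
23.0 [0.6701 0.0567 0.1496]
60.0 [0.5643 0.0394 0.2708]
[0.67803868 0.13397889 0.05      ] [ 0.70226732 -0.01405142  0.05      ]
```

```bash
sed -i 's/(ps,(.255,.075,0),1,(236,111.3))/(ps,(.255,-.075,0),1,(236.5,111.8))/' fit.py; python3 fit.py
python3 - <<'E'
from h import *
a=cv2.imread('pics/side0.png')[95:170,215:315]; cv2.imwrite('pics/s0zz.png',cv2.resize(a,None,fx=7,fy=7,interpolation=cv2.INTER_CUBIC))
E
```

```text
[0.43298234 0.0190828  0.16934917 0.82783917] [ 9.70299288 47.43169038]
[[ 0.4 -0.2]
 [ 0.7  0.5]
 [-1.1  1. ]
 [ 1.1  0.3]
 [-0.3  0. ]
 [-1.1  0.8]
 [ 1.3  0.6]
 [-1.7 -1.4]]
47.4 [0.603  0.0482 0.2378]
0.0 [0.6843 0.0621 0.05  ]
14.0 [0.6769 0.0608 0.1117]
23.0 [0.6644 0.0586 0.1496]
60.0 [0.5587 0.0406 0.2708]
[0.67169391 0.13598782 0.05      ] [ 0.69697504 -0.01186638  0.05      ]
```

View pics/s0zz.png

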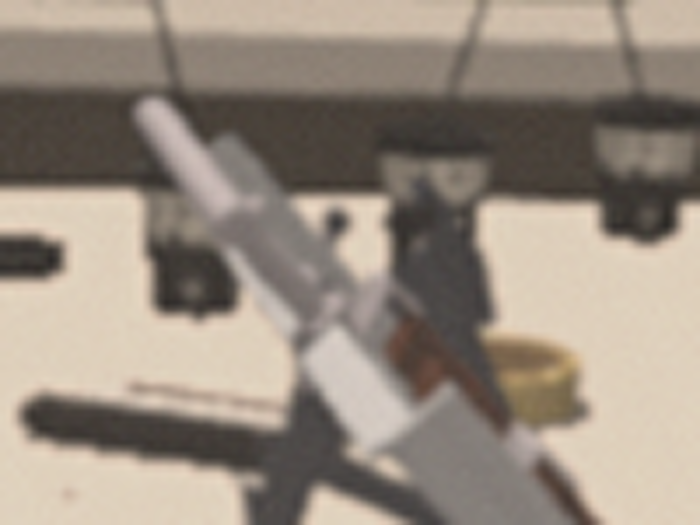

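```bash
python3 -m pendant '[[[0,0,-0.05,-0.1],[0,0,-0.1,-0.2],[0.04,-0.029,-0.1,-0.35],[0.08,-0.057,-0.1,-0.5],[0.12,-0.086,-0.1,-0.65],[0.16,-0.115,-0.1,-0.8],[0.2,-0.143,-0.1,-0.95],[0.24,-0.172,-0.1,-1.1]]]' 0.045
cat > rel.py <<'E'
import sys; from h import *
# usage: rel.py x y z  -> tool shift ; yaw err to stand w
s=monitor.read_state(); R=s['tool_rot']; t=np.array(list(map(float,sys.argv[1:4])))
w=0.1693
y=R[:,1]; e=(w-np.arctan2(y[1],y[0])+np.pi/2)%np.pi-np.pi/2
print('clock',s['clock'],'shift',(R.T@(t-s['tool_pos'])).round(4),'turn',round(-e,4),'F',s['wrist_force'].round(2),'gap',round(s['finger_gap'],3),'q',s['joint_positions'].round(3))
E
python3 rel.py .603 .048 .32
```

```text
clock: 1.8
tool_pos: [0.3385, -0.2923, 0.3315]
tool_rot: [[0.175, 0.985, 0.001], [0.985, -0.175, -0.0], [-0.0, 0.001, -1.0]]
wrist_force: [0.8, -0.6, -0.4]
finger_gap: 0.528
clock 1.8 shift [0.3814 0.2008 0.0115] turn -0.3455 F [ 0.85 -0.58 -0.42] gap 0.528 q [-0.712 -0.095  0.194  1.859  0.     1.035]
```

```bash
python3 -m pendant '[[[0.044,0.023,0,-0.1],[0.088,0.046,0,-0.2],[0.132,0.069,0,-0.3],[0.176,0.093,0,-0.345],[0.22,0.116,0,-0.345],[0.264,0.139,0,-0.345],[0.308,0.162,0,-0.345],[0.352,0.185,0,-0.345]]]' 
python3 rel.py .603 .048 .32
```

```text
clock: 2.6
tool_pos: [0.5843, 0.0207, 0.3314]
tool_rot: [[-0.163, 0.987, 0.001], [0.987, 0.163, -0.0], [-0.0, 0.001, -1.0]]
wrist_force: [0.6, -0.1, 0.1]
finger_gap: 0.528
clock 2.6 shift [0.0239 0.0229 0.0114] turn -0.0061 F [ 0.65 -0.11  0.07] gap 0.528 q [ 0.035  0.244  0.555  1.881 -0.     1.443]
```

```bash
python3 -m pendant '[[[0.024,0.023,0.02,-0.006],[0.024,0.023,0.04,-0.006],[0.024,0.023,0.06,-0.006],[0.024,0.023,0.06,-0.006]]]'
python3 - <<'E'
from h import *
for n,(a,b,c,d) in {'top':(120,270,130,330),'side':(60,210,180,380)}.items():
    p=snap(n,n+'1.png'); cv2.imwrite('pics/'+n+'1z.png',cv2.resize(p['image'][a:b,c:d,::-1],None,fx=4,fy=4,interpolation=cv2.INTER_CUBIC))
    print(proj(p,[monitor.read_state()['tool_pos'],[.603,.048,.238]]))
E
```

```text
clock: 3.0
tool_pos: [0.6015, 0.0464, 0.2683]
tool_rot: [[-0.169, 0.986, -0.005], [0.986, 0.169, -0.0], [0.0, -0.005, -1.0]]
wrist_force: [-0.5, -0.3, -0.6]
finger_gap: 0.529
[[217.71827578 165.98502036]
 [218.3489369  168.8796824 ]]
[[242.38478363 101.21521685]
 [241.54915711 119.02766593]]
```

View pics/side1z.png

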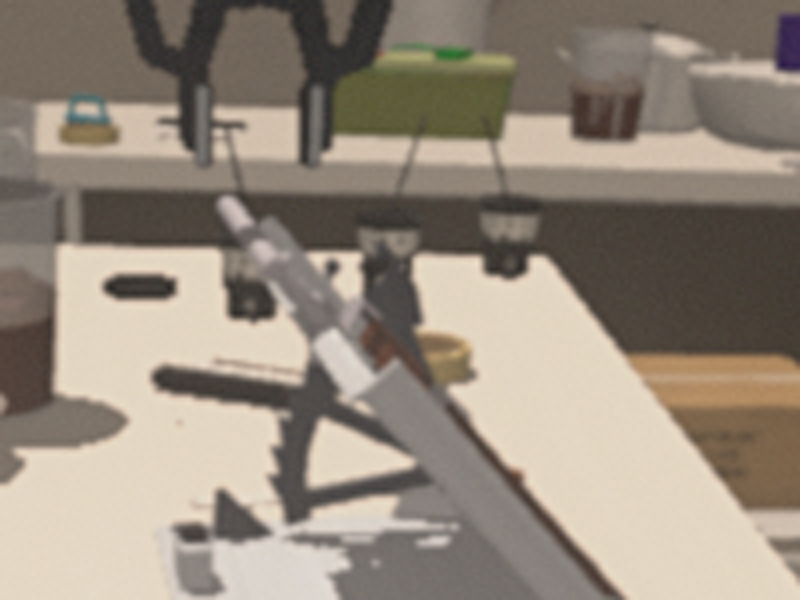

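View pics/top1z.png

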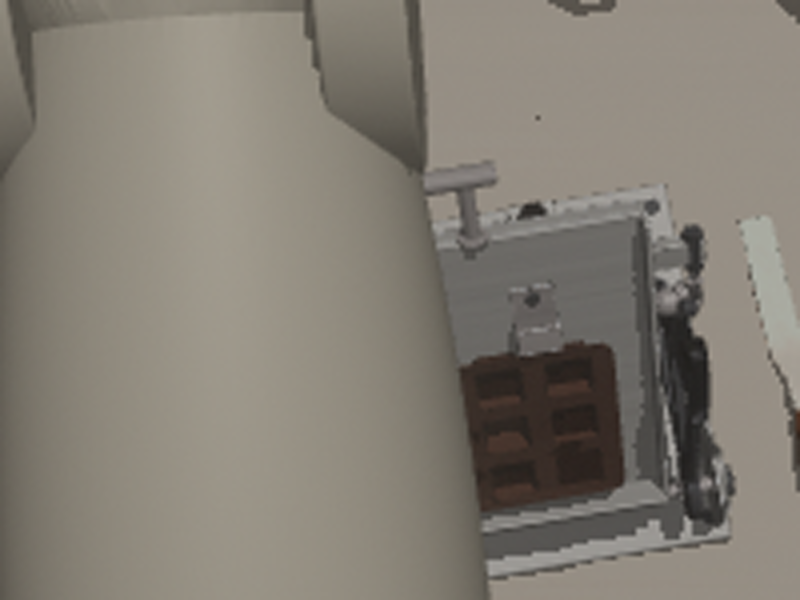

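```bash
python3 -m pendant '[[[0.0,0.0,0.015,0],[0,0,0.03,0],[0,0,0.045,0],[0,0,0.049,0]]]' 
python3 rel.py .603 .048 .219
python3 -m pendant '[[[0,0,0,0],[0,0,0,0],[0,0,0,0],[0,0,0,0],[0,0,0,0],[0,0,0,0]]]' 0.02
python3 -m pendant '[[[0,0,0,0],[0,0,0,0],[0,0,0,0]]]' 0.0
python3 rel.py .603 .048 .219
```

```text
clock: 3.5
tool_pos: [0.6021, 0.0458, 0.2224]
tool_rot: [[-0.168, 0.986, 0.0], [0.986, 0.168, 0.0], [0.0, 0.0, -1.0]]
wrist_force: [-0.5, 0.5, -0.7]
finger_gap: 0.528
clock 3.5 shift [0.002  0.0013 0.0034] turn -0.0009 F [-0.45  0.53 -0.73] gap 0.528 q [0.076 0.216 0.304 1.658 0.    1.478]
clock: 4.1
tool_pos: [0.6022, 0.0461, 0.2224]
tool_rot: [[-0.168, 0.986, 0.0], [0.986, 0.168, -0.0], [-0.0, 0.0, -1.0]]
wrist_force: [0.5, 0.5, -0.1]
finger_gap: 0.234
clock: 4.4
tool_pos: [0.6034, 0.0463, 0.2229]
tool_rot: [[-0.168, 0.986, 0.003], [0.986, 0.168, 0.0], [-0.0, 0.003, -1.0]]
wrist_force: [6.8, 1.2, 1.5]
finger_gap: 0.12
clock 4.4 shift [ 0.0017 -0.0001  0.0039] turn -0.0002 F [6.78 1.24 1.48] gap 0.12 q [0.077 0.216 0.305 1.656 0.    1.478]
```

```bash
python3 -m pendant '[[[0,0,0,0],[0,0,0,0],[0,0,0,0]]]'
python3 - <<'E'
from h import *
p=snap('side','side2.png'); cv2.imwrite('pics/side2z.png',cv2.resize(p['image'][60:180,200:320,::-1],None,fx=5,fy=5,interpolation=cv2.INTER_CUBIC))
E
```

```text
clock: 4.7
tool_pos: [0.6034, 0.0463, 0.223]
tool_rot: [[-0.168, 0.986, 0.003], [0.986, 0.168, 0.0], [-0.0, 0.003, -1.0]]
wrist_force: [5.9, 0.8, 2.1]
finger_gap: 0.114
```

View pics/side2z.png

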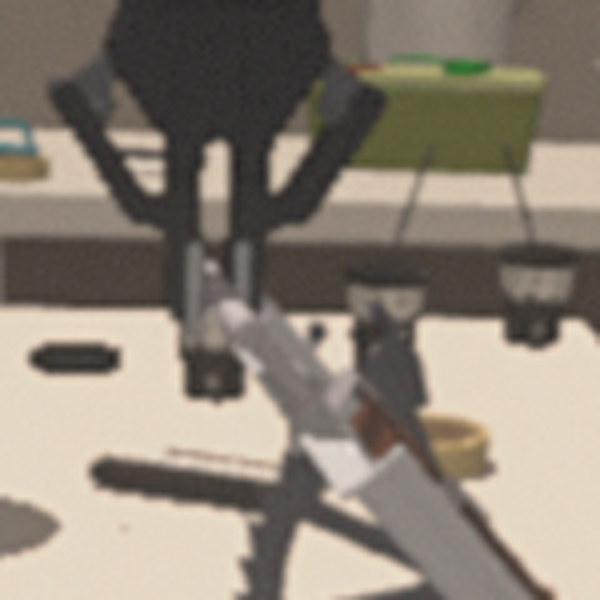

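```bash
cat > ang.py <<'E'
from h import *
s=monitor.read_state(); p=s['tool_pos']; w=.1693; u=np.array([np.cos(w),np.sin(w)]); F=s['wrist_force']
xs=(p[:2]-[.433,.0191])@u; zs=p[2]+.015-.05
th=np.arctan2(zs,xs)
print('t',round(s['clock'],2),'th',np.degrees(th).round(2),'r',np.hypot(xs,zs).round(4),'Ft(up-tangent, on tool)',(F[2]*np.cos(th)-(F[:2]@u)*np.sin(th)).round(2),'Fr',((F[:2]@u)*np.cos(th)+F[2]*np.sin(th)).round(2),'gap',s['finger_gap'].round(3), 'cmd-free p',p.round(4))
E
python3 ang.py
python3 -m pendant '[[[0,-0.0026,-0.0024,0],[0,-0.0053,-0.0047,0],[0,-0.0087,-0.0077,0],[0,-0.0121,-0.0105,0],[0,-0.0121,-0.0105,0]]]'; python3 ang.py
```

```text
clock: 5.25
tool_pos: [0.591, 0.0442, 0.2334]
tool_rot: [[-0.168, 0.986, 0.003], [0.986, 0.168, 0.0], [-0.0, 0.003, -1.0]]
wrist_force: [6.4, 0.8, 0.5]
finger_gap: 0.117Traceback (most recent call last):
  File "ang.py", line 5, in <module>
    print('t',round(s['clock'],2),'th',np.degrees(th).round(2),'r',np.hypot(xs,zs).round(4),'Ft(up-tangent, on tool)',(F[2]*np.cos(th)-(F[:2]@u)*np.sin(th)).round(2),'Fr',((F[:2]@u)*np.cos(th)+F[2]*np.sin(th)).round(2),'gap',s['finger_gap'].round(3), 'cmd-free p',p.round(4))
                                                                                                                                                                                                                                 ^^^^^^^^^^^^^^^^^^^^^
AttributeError: 'float' object has no attribute 'round'
Traceback (most recent call last):
  File "ang.py", line 5, in <module>
    print('t',round(s['clock'],2),'th',np.degrees(th).round(2),'r',np.hypot(xs,zs).round(4),'Ft(up-tangent, on tool)',(F[2]*np.cos(th)-(F[:2]@u)*np.sin(th)).round(2),'Fr',((F[:2]@u)*np.cos(th)+F[2]*np.sin(th)).round(2),'gap',s['finger_gap'].round(3), 'cmd-free p',p.round(4))
                                                                                                                                                                                                                                 ^^^^^^^^^^^^^^^^^^^^^
AttributeError: 'float' object has no attribute 'round'
```

```bash
sed -i "s/s\['finger_gap'\].round(3)/round(s['finger_gap'],3)/" ang.py
python3 ang.py
python3 -m pendant '[[[0,-0.0018,-0.0014,0],[0,-0.0035,-0.0027,0],[0,-0.0035,-0.0027,0]]]' |grep force; python3 ang.py
python3 - <<'E'
from h import *
p=snap('top','top3.png'); cv2.imwrite('pics/top3z.png',cv2.resize(p['image'][130:270,230:340,::-1],None,fx=5,fy=5,interpolation=cv2.INTER_CUBIC)[:600])
E
```

```text
t 5.25 th 51.12 r 0.2549 Ft(up-tangent, on tool) -4.69 Fr 4.39 gap 0.117 cmd-free p [0.591  0.0442 0.2334]
wrist_force: [6.4, 1.0, 0.9]
t 5.55 th 52.03 r 0.2548 Ft(up-tangent, on tool) -4.55 Fr 4.65 gap 0.117 cmd-free p [0.5878 0.0436 0.2358]
```

View pics/top3z.png

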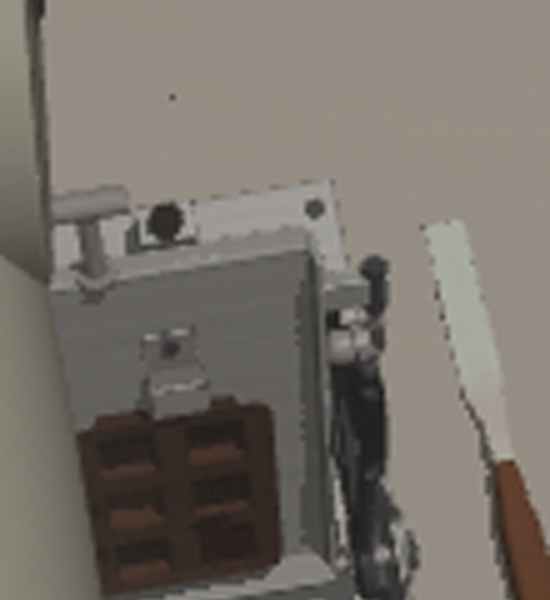

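```bash
python3 -m pendant '[[[0,-0.0018,-0.0014,0],[0,-0.0036,-0.0027,0]]]' |grep force; python3 ang.py
python3 -m pendant '[[[0,-0.0018,-0.0013,0],[0,-0.0035,-0.0027,0]]]' |grep force; python3 ang.py
python3 -m pendant '[[[0,-0.0018,-0.0013,0],[0,-0.0018,-0.0013,0]]]' |grep force; python3 ang.py
python3 -m pendant '[[[0,-0.0018,-0.0013,0],[0,-0.0018,-0.0013,0]]]' |grep force; python3 ang.py
```

```text
wrist_force: [7.2, 0.3, 0.3]
t 5.8 th 53.01 r 0.255 Ft(up-tangent, on tool) -5.55 Fr 4.53 gap 0.118 cmd-free p [0.5846 0.043  0.2387]
wrist_force: [6.2, 0.2, -0.3]
t 6.0 th 54.01 r 0.2549 Ft(up-tangent, on tool) -5.17 Fr 3.34 gap 0.117 cmd-free p [0.581  0.0424 0.2413]
wrist_force: [6.1, -0.2, 1.3]
t 6.2 th 54.58 r 0.2549 Ft(up-tangent, on tool) -4.07 Fr 4.54 gap 0.116 cmd-free p [0.5789 0.0421 0.2427]
wrist_force: [6.1, 0.3, 1.1]
t 6.4 th 55.07 r 0.2548 Ft(up-tangent, on tool) -4.31 Fr 4.35 gap 0.118 cmd-free p [0.5771 0.0418 0.2439]
```

```bash
python3 -m pendant '[[[0,-0.0018,-0.0012,0],[0,-0.0018,-0.0012,0]]]' |grep force; python3 ang.py
python3 -m pendant '[[[0,-0.0018,-0.0012,0],[0,-0.0018,-0.0012,0]]]' |grep force; python3 ang.py
python3 -m pendant '[[[0,-0.0018,-0.0012,0],[0,-0.0018,-0.0012,0]]]' |grep force; python3 ang.py
```

```text
wrist_force: [5.5, 0.5, 0.8]
t 6.6 th 55.56 r 0.2548 Ft(up-tangent, on tool) -4.1 Fr 3.72 gap 0.117 cmd-free p [0.5754 0.0414 0.2451]
wrist_force: [5.0, 0.8, 1.0]
t 6.8 th 56.06 r 0.2547 Ft(up-tangent, on tool) -3.63 Fr 3.67 gap 0.118 cmd-free p [0.5735 0.0411 0.2463]
wrist_force: [6.1, 1.2, 3.3]
t 7.0 th 56.58 r 0.255 Ft(up-tangent, on tool) -3.31 Fr 6.19 gap 0.113 cmd-free p [0.5718 0.0408 0.2478]
```

Run:
```python
from h import *
p=snap('side','side4.png'); cv2.imwrite('pics/side4z.png',cv2.resize(p['image'][80:220,200:320,::-1],None,fx=4,fy=4,interpolation=cv2.INTER_CUBIC))
p=snap('top','top4.png'); cv2.imwrite('pics/top4z.png',cv2.resize(p['image'][170:270,260:340,::-1],None,fx=6,fy=6,interpolation=cv2.INTER_CUBIC)[:600])
```

```text
(no output)
```

View pics/top4z.png

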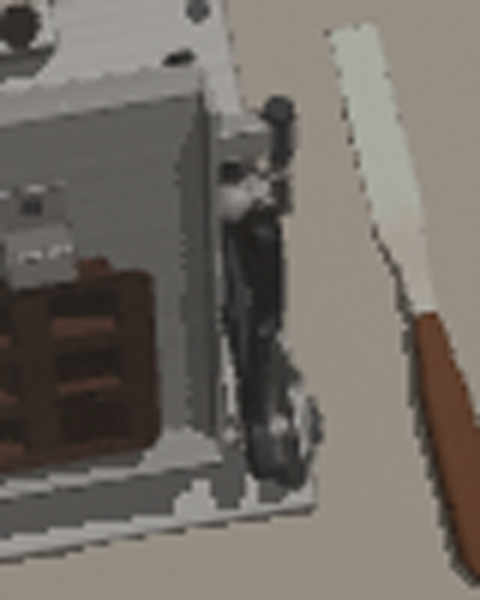

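View pics/side4z.png

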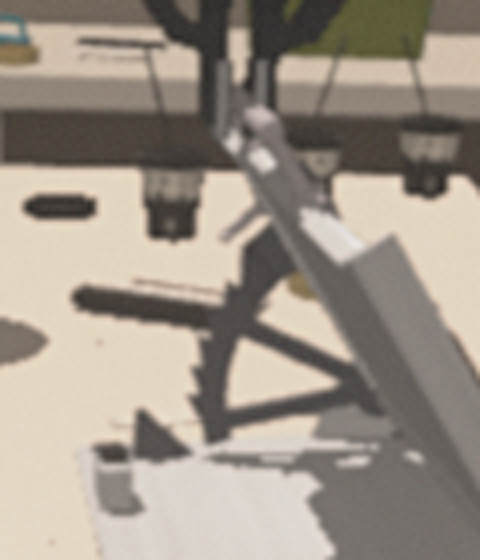

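```bash
python3 -m pendant '[[[0,-0.0009,-0.0006,0],[0,-0.0018,-0.0012,0],[0,-0.0018,-0.0012,0]]]' |grep force; python3 ang.py
python3 - <<'E'
from h import *
a=[cv2.imread('pics/side%d.png'%i)[105:165,235:305] for i in (0,2,4)]
p=snap('side','side5.png'); a.append(cv2.imread('pics/side5.png')[105:165,235:305])
a=[cv2.resize(x,None,fx=5,fy=5,interpolation=cv2.INTER_CUBIC) for x in a]
cv2.imwrite('pics/cmp.png',np.vstack([np.hstack(a[:2]),np.hstack(a[2:])]))
E
```

```text
wrist_force: [8.4, 1.0, 1.6]
t 7.4 th 56.95 r 0.255 Ft(up-tangent, on tool) -6.19 Fr 5.91 gap 0.113 cmd-free p [0.5704 0.0406 0.2488]
```

View pics/cmp.png

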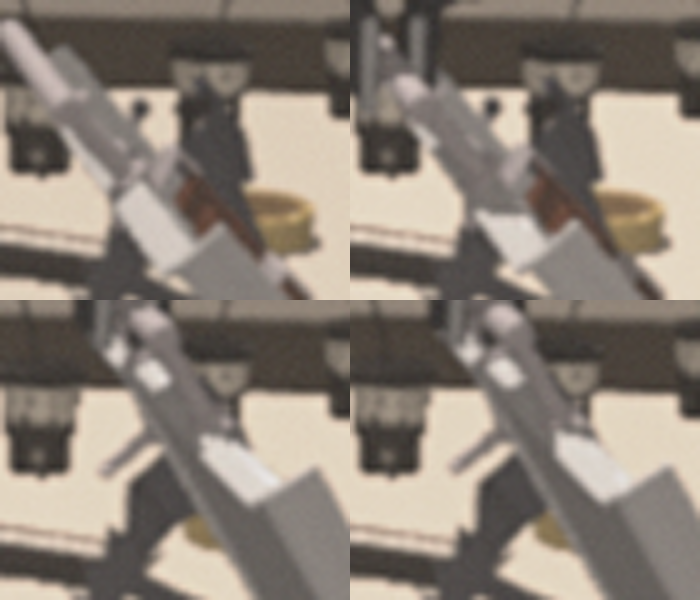

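```bash
python3 -c "
import numpy as np
for a,b in((57,41),(41,25),(25,9),(9,0)):
  for t in np.arange(a-2,b-.1,-2) if a>9 else np.arange(8,-.9,-1):
    A=np.radians(a);T=np.radians(t);print(t,(.255*(np.cos(T)-np.cos(A))).round(4),(.255*(np.sin(A)-np.sin(T))).round(4))
"
```

```text
55.0 0.0074 0.005
53.0 0.0146 0.0102
51.0 0.0216 0.0157
49.0 0.0284 0.0214
47.0 0.035 0.0274
45.0 0.0414 0.0335
43.0 0.0476 0.04
41.0 0.0536 0.0466
39.0 0.0057 0.0068
37.0 0.0112 0.0138
35.0 0.0164 0.021
33.0 0.0214 0.0284
31.0 0.0261 0.036
29.0 0.0306 0.0437
27.0 0.0348 0.0515
25.0 0.0387 0.0595
23.0 0.0036 0.0081
21.0 0.007 0.0164
19.0 0.01 0.0247
17.0 0.0127 0.0332
15.0 0.0152 0.0418
13.0 0.0174 0.0504
11.0 0.0192 0.0591
9.0 0.0208 0.0679
8.0 0.0007 0.0044
7.0 0.0012 0.0088
6.0 0.0017 0.0132
5.0 0.0022 0.0177
4.0 0.0025 0.0221
3.0 0.0028 0.0265
2.0 0.003 0.031
1.0 0.0031 0.0354
0.0 0.0031 0.0399
```

```bash
python3 -m pendant '[[[0,0.0037,0.0025,0],[0,0.0074,0.005,0],[0,0.011,0.0076,0],[0,0.0146,0.0102,0]]]' |grep force; python3 ang.py
```

```text
wrist_force: [6.1, 0.6, 5.3]
t 7.85 th 53.05 r 0.2552 Ft(up-tangent, on tool) -1.71 Fr 7.9 gap 0.116 cmd-free p [0.5846 0.043  0.2389]
```

```bash
python3 -m pendant '[[[0,0.007,0.0055,0],[0,0.0138,0.0112,0],[0,0.0204,0.0172,0],[0,0.0268,0.0233,0],[0,0.033,0.0298,0],[0,0.039,0.0364,0]]]' |grep force; python3 ang.py
```

```text
wrist_force: [8.3, 0.7, 5.0]
t 8.45 th 40.91 r 0.2553 Ft(up-tangent, on tool) -1.68 Fr 9.56 gap 0.114 cmd-free p [0.6235 0.0499 0.2022]
```

```bash
python3 -m pendant '[[[0,0.0067,0.0068,0],[0,0.0122,0.0138,0],[0,0.0174,0.021,0],[0,0.0224,0.0284,0],[0,0.0271,0.036,0],[0,0.0316,0.0437,0],[0,0.0358,0.0515,0],[0,0.0397,0.0595,0]]]' |grep force; python3 ang.py
```

```text
wrist_force: [8.9, 1.9, 1.7]
t 9.25 th 24.72 r 0.2561 Ft(up-tangent, on tool) -2.29 Fr 8.98 gap 0.118 cmd-free p [0.6626 0.0567 0.1421]
```

```bash
python3 -m pendant '[[[0,0.0046,0.0081,0],[0,0.008,0.0164,0],[0,0.011,0.0247,0],[0,0.0137,0.0332,0],[0,0.0162,0.0418,0],[0,0.0184,0.0504,0],[0,0.0202,0.0591,0],[0,0.0218,0.0679,0]]]' |grep force; python3 ang.py
```

```text
wrist_force: [10.3, 3.7, -0.5]
t 10.05 th 8.7 r 0.2575 Ft(up-tangent, on tool) -2.15 Fr 10.57 gap 0.118 cmd-free p [0.6842 0.0604 0.0739]
```

```bash
python3 -m pendant '[[[0,0.0014,0.0044,0],[0,0.0022,0.0088,0],[0,0.0027,0.0132,0],[0,0.0032,0.0177,0],[0,0.0035,0.0221,0],[0,0.0038,0.0265,0]]]' |grep force; python3 ang.py
python3 -m pendant '[[[0,0.0002,0.0022,0],[0,0.0002,0.0045,0],[0,0.0003,0.0067,0],[0,0.0003,0.0067,0]]]' |grep force; python3 ang.py
```

```text
wrist_force: [8.5, 2.8, 0.2]
t 10.65 th 2.78 r 0.2582 Ft(up-tangent, on tool) -0.26 Fr 8.86 gap 0.112 cmd-free p [0.6875 0.061  0.0475]
wrist_force: [10.6, 2.3, -3.9]
t 11.05 th 1.23 r 0.2584 Ft(up-tangent, on tool) -4.15 Fr 10.79 gap 0.117 cmd-free p [0.6879 0.0611 0.0406]
```

```bash
for i in 1 2 3; do python3 -m pendant '[[[0,0,0.0012,0],[0,0,0.0018,0],[0,0,0.0018,0]]]' |grep force; python3 ang.py; done
```

```text
wrist_force: [10.6, 2.9, -4.2]
t 11.35 th 0.86 r 0.2585 Ft(up-tangent, on tool) -4.31 Fr 10.84 gap 0.114 cmd-free p [0.688  0.0611 0.0389]
wrist_force: [11.4, 3.0, -3.3]
t 11.65 th 0.47 r 0.2585 Ft(up-tangent, on tool) -3.41 Fr 11.67 gap 0.114 cmd-free p [0.6881 0.0611 0.0371]
wrist_force: [10.6, 3.5, -3.5]
t 11.95 th 0.07 r 0.2586 Ft(up-tangent, on tool) -3.51 Fr 11.01 gap 0.113 cmd-free p [0.6881 0.0611 0.0353]
```

```bash
for i in 1 2 3; do python3 -m pendant '[[[0,0,0.001,0],[0,0,0.0015,0],[0,0,0.0015,0]]]' |grep force; python3 ang.py; done
```

```text
wrist_force: [11.8, 2.9, -3.6]
t 12.25 th -0.26 r 0.2586 Ft(up-tangent, on tool) -3.54 Fr 12.14 gap 0.115 cmd-free p [0.6882 0.0612 0.0338]
wrist_force: [12.2, 4.1, -3.4]
t 12.55 th -0.6 r 0.2586 Ft(up-tangent, on tool) -3.23 Fr 12.71 gap 0.116 cmd-free p [0.6882 0.0612 0.0323]
wrist_force: [11.1, 3.1, -4.3]
t 12.85 th -0.92 r 0.2587 Ft(up-tangent, on tool) -4.1 Fr 11.51 gap 0.115 cmd-free p [0.6882 0.0612 0.0308]
```

```bash
for i in 1 2; do python3 -m pendant '[[[0,0,0.001,0],[0,0,0.0015,0],[0,0,0.0015,0]]]' |grep force; python3 ang.py; done
python3 - <<'E'
from h import *
p=snap('side','side6.png'); cv2.imwrite('pics/side6z.png',cv2.resize(p['image'][120:290,190:380,::-1],None,fx=4,fy=3.5,interpolation=cv2.INTER_CUBIC))
E
```

```text
wrist_force: [10.8, 2.8, -3.3]
t 13.15 th -1.24 r 0.2587 Ft(up-tangent, on tool) -3.03 Fr 11.21 gap 0.116 cmd-free p [0.6882 0.0612 0.0294]
wrist_force: [10.8, 3.5, -4.0]
t 13.45 th -1.59 r 0.2587 Ft(up-tangent, on tool) -3.67 Fr 11.32 gap 0.117 cmd-free p [0.6882 0.0612 0.0278]
```

View pics/side6z.png

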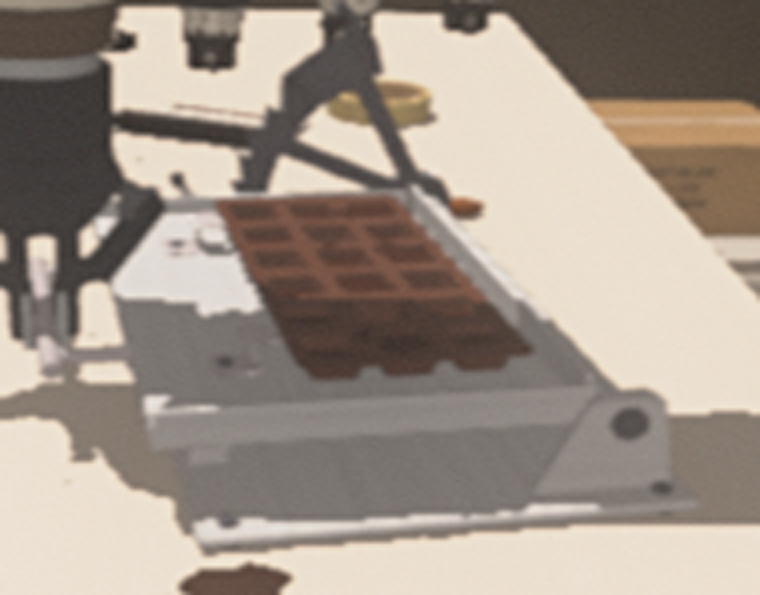

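Run:
```python
from h import *; from fit import W
v=(.433,.0191,.1693)
p=vision.camera('side')
for a in (0,1,2,3,4): print(a,[proj(p,W(v,np.radians(a),(.255,y,0),1))[0].round(1) for y in(.075,-.075)])
a=p['image'][165:240,185:245,::-1]; cv2.imwrite('pics/s7.png',cv2.resize(a,None,fx=8,fy=8,interpolation=cv2.INTER_CUBIC))
```

```text
0 [array([203.5, 225.5]), array([199.7, 194.5])]
1 [array([203.5, 223.4]), array([199.7, 192.7])]
2 [array([203.5, 221.3]), array([199.7, 190.9])]
3 [array([203.5, 219.2]), array([199.7, 189.1])]
4 [array([203.6, 217.2]), array([199.8, 187.3])]
```

View pics/s7.png

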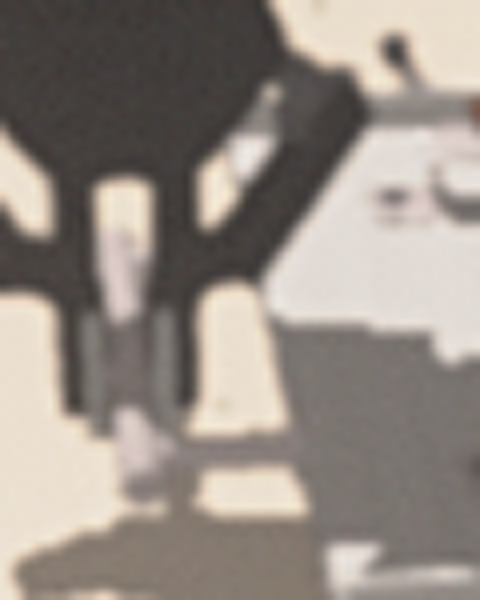

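```bash
for i in 1 2; do python3 -m pendant '[[[0,0,0.001,0],[0,0,0.0015,0],[0,0,0.0015,0]]]' |grep force; python3 ang.py; done
```

```text
wrist_force: [9.5, 3.5, 2.2]
t 13.85 th -1.68 r 0.2588 Ft(up-tangent, on tool) 2.49 Fr 9.92 gap 0.118 cmd-free p [0.6882 0.0612 0.0274]
wrist_force: [4.3, 2.2, 11.7]
t 14.15 th -1.7 r 0.2588 Ft(up-tangent, on tool) 11.86 Fr 4.23 gap 0.12 cmd-free p [0.6883 0.0612 0.0273]
```

```bash
sed -i 's/+.015-.05/+.0227-.05/' ang.py
python3 -m pendant '[[[0,0,-0.003,0],[0,0,-0.007,0],[0,-0.0004,-0.0155,0],[0,-0.0008,-0.0225,0],[0,-0.0014,-0.0295,0],[0,-0.0025,-0.0380,0],[0,-0.0038,-0.0465,0],[0,-0.0046,-0.051,0]]]' |grep force; python3 ang.py
for i in 1; do python3 -m pendant '[[[0,-0.001,-0.0043,0]]]' |grep force; python3 ang.py; 
python3 -m pendant '[[[0,-0.0011,-0.0043,0]]]' |grep force; python3 ang.py; 
python3 -m pendant '[[[0,-0.0012,-0.0043,0]]]' |grep force; python3 ang.py; 
python3 -m pendant '[[[0,-0.0013,-0.0043,0]]]' |grep force; python3 ang.py; 
done
```

```text
wrist_force: [11.1, 2.7, -4.5]
t 14.95 th 10.94 r 0.2588 Ft(up-tangent, on tool) -6.54 Fr 10.33 gap 0.115 cmd-free p [0.6838 0.0604 0.0764]
wrist_force: [12.8, 3.5, -4.5]
t 15.05 th 11.83 r 0.2588 Ft(up-tangent, on tool) -7.15 Fr 11.98 gap 0.118 cmd-free p [0.683  0.0602 0.0803]
wrist_force: [13.6, 2.8, -3.8]
t 15.15 th 12.8 r 0.2589 Ft(up-tangent, on tool) -6.82 Fr 12.64 gap 0.115 cmd-free p [0.6821 0.0601 0.0847]
wrist_force: [14.9, 3.5, -1.9]
t 15.25 th 13.83 r 0.2589 Ft(up-tangent, on tool) -5.46 Fr 14.4 gap 0.117 cmd-free p [0.681  0.0599 0.0892]
wrist_force: [15.1, 3.9, -2.3]
t 15.35 th 14.86 r 0.2589 Ft(up-tangent, on tool) -6.19 Fr 14.47 gap 0.12 cmd-free p [0.6799 0.0597 0.0937]
```

```bash
python3 -m pendant '[[[0,0,-0.0043,0]]]' |grep force; python3 ang.py; 
python3 -m pendant '[[[0,-0.0002,-0.0043,0]]]' |grep force; python3 ang.py; 
python3 -m pendant '[[[0,-0.0012,-0.0043,0]]]' |grep force; python3 ang.py; 
python3 -m pendant '[[[0,-0.0014,-0.0043,0]]]' |grep force; python3 ang.py; 
python3 -m pendant '[[[0,-0.0015,-0.0043,0]]]' |grep force; python3 ang.py
python3 -m pendant '[[[0,-0.0015,-0.0042,0]]]' |grep force; python3 ang.py
python3 -m pendant '[[[0,-0.0016,-0.0042,0]]]' |grep force; python3 ang.py
```

```text
wrist_force: [7.5, 2.6, -5.3]
t 15.45 th 15.75 r 0.2589 Ft(up-tangent, on tool) -7.27 Fr 6.13 gap 0.116 cmd-free p [0.6789 0.0595 0.0976]
wrist_force: [4.3, 0.6, -5.9]
t 15.55 th 16.58 r 0.2589 Ft(up-tangent, on tool) -6.93 Fr 2.45 gap 0.114 cmd-free p [0.6779 0.0594 0.1012]
wrist_force: [6.8, 2.3, -5.8]
t 15.65 th 17.5 r 0.2589 Ft(up-tangent, on tool) -7.67 Fr 5.02 gap 0.114 cmd-free p [0.6767 0.0592 0.1052]
wrist_force: [9.0, 1.2, -3.7]
t 15.75 th 18.51 r 0.259 Ft(up-tangent, on tool) -6.41 Fr 7.38 gap 0.116 cmd-free p [0.6753 0.0589 0.1095]
wrist_force: [7.2, 1.7, -4.5]
t 15.85 th 19.55 r 0.259 Ft(up-tangent, on tool) -6.67 Fr 5.45 gap 0.116 cmd-free p [0.6739 0.0587 0.114 ]
wrist_force: [6.6, 2.3, -4.8]
t 15.95 th 20.54 r 0.2591 Ft(up-tangent, on tool) -6.91 Fr 4.76 gap 0.118 cmd-free p [0.6724 0.0584 0.1182]
wrist_force: [6.9, 2.5, -4.2]
t 16.05 th 21.53 r 0.2591 Ft(up-tangent, on tool) -6.55 Fr 5.16 gap 0.117 cmd-free p [0.6708 0.0581 0.1224]
```

```bash
python3 -m pendant '[[[0,-0.0017,-0.0042,0]]]' |grep force; python3 ang.py; 
python3 -m pendant '[[[0,-0.0018,-0.0042,0]]]' |grep force; python3 ang.py; 
python3 -m pendant '[[[0,-0.0019,-0.0041,0]]]' |grep force; python3 ang.py; 
python3 -m pendant '[[[0,-0.0019,-0.0041,0]]]' |grep force; python3 ang.py; 
python3 -m pendant '[[[0,-0.002,-0.0041,0],[0,-0.002,-0.0041,0]]]' |grep force; python3 ang.py
```

```text
wrist_force: [5.7, 2.1, -3.3]
t 16.15 th 22.56 r 0.2591 Ft(up-tangent, on tool) -5.36 Fr 4.23 gap 0.118 cmd-free p [0.6691 0.0578 0.1267]
wrist_force: [9.1, 2.4, -2.6]
t 16.25 th 23.55 r 0.2591 Ft(up-tangent, on tool) -6.11 Fr 7.54 gap 0.11 cmd-free p [0.6674 0.0575 0.1308]
wrist_force: [7.9, 2.1, -3.8]
t 16.35 th 24.58 r 0.2592 Ft(up-tangent, on tool) -6.83 Fr 5.81 gap 0.112 cmd-free p [0.6656 0.0572 0.1351]
wrist_force: [7.1, 2.2, -2.1]
t 16.45 th 25.58 r 0.2593 Ft(up-tangent, on tool) -5.03 Fr 5.74 gap 0.111 cmd-free p [0.6638 0.0569 0.1392]
wrist_force: [5.5, 1.7, -2.4]
t 16.65 th 26.69 r 0.2593 Ft(up-tangent, on tool) -4.72 Fr 4.03 gap 0.118 cmd-free p [0.6616 0.0565 0.1438]
```

```bash
for i in 1 2 3 4; do python3 -m pendant '[[[0,0.0010,0.0021,0],[0,0.001,0.0021,0]]]' |grep force; python3 ang.py; done
```

```text
wrist_force: [7.4, 2.2, -3.3]
t 16.85 th 26.02 r 0.2593 Ft(up-tangent, on tool) -6.35 Fr 5.45 gap 0.116 cmd-free p [0.663  0.0568 0.141 ]
wrist_force: [6.9, 2.5, -2.7]
t 17.05 th 25.5 r 0.2593 Ft(up-tangent, on tool) -5.6 Fr 5.38 gap 0.117 cmd-free p [0.6639 0.0569 0.1389]
wrist_force: [8.0, 1.0, -2.9]
t 17.25 th 24.99 r 0.2592 Ft(up-tangent, on tool) -6.06 Fr 6.1 gap 0.117 cmd-free p [0.6649 0.0571 0.1368]
wrist_force: [7.9, 2.0, -1.7]
t 17.45 th 24.48 r 0.2593 Ft(up-tangent, on tool) -4.92 Fr 6.64 gap 0.119 cmd-free p [0.6658 0.0573 0.1347]
```

```bash
for i in 1 2 3 4; do python3 -m pendant '[[[0,0.0009,0.0021,0],[0,0.0009,0.0021,0]]]' |grep force; python3 ang.py; done
```

```text
wrist_force: [6.9, 2.7, -2.3]
t 17.65 th 23.98 r 0.2592 Ft(up-tangent, on tool) -5.08 Fr 5.65 gap 0.116 cmd-free p [0.6667 0.0574 0.1326]
wrist_force: [7.6, 1.9, -2.4]
t 17.85 th 23.48 r 0.2592 Ft(up-tangent, on tool) -5.29 Fr 6.2 gap 0.115 cmd-free p [0.6676 0.0576 0.1306]
wrist_force: [7.9, 2.2, -2.9]
t 18.05 th 22.98 r 0.2592 Ft(up-tangent, on tool) -5.83 Fr 6.35 gap 0.116 cmd-free p [0.6685 0.0577 0.1285]
wrist_force: [7.0, 2.2, -2.4]
t 18.25 th 22.48 r 0.2592 Ft(up-tangent, on tool) -4.98 Fr 5.85 gap 0.118 cmd-free p [0.6693 0.0579 0.1264]
```

```bash
for i in 1 2 3 4; do python3 -m pendant '[[[0,0.0008,0.0021,0],[0,0.0008,0.0021,0]]]' |grep force; python3 ang.py; done
```

```text
wrist_force: [7.5, 2.4, -2.1]
t 18.45 th 21.98 r 0.2592 Ft(up-tangent, on tool) -4.88 Fr 6.4 gap 0.116 cmd-free p [0.6702 0.058  0.1243]
wrist_force: [8.0, 2.1, -0.8]
t 18.65 th 21.51 r 0.2591 Ft(up-tangent, on tool) -3.8 Fr 7.39 gap 0.121 cmd-free p [0.6709 0.0581 0.1223]
wrist_force: [5.1, 1.7, 3.0]
t 18.85 th 21.13 r 0.2592 Ft(up-tangent, on tool) 0.84 Fr 6.04 gap 0.116 cmd-free p [0.6715 0.0582 0.1207]
wrist_force: [0.5, 3.1, 6.6]
t 19.05 th 20.79 r 0.2591 Ft(up-tangent, on tool) 5.85 Fr 3.32 gap 0.116 cmd-free p [0.6721 0.0583 0.1193]
```

```bash
python3 -m pendant '[[[0,0,-0.001,0],[0,0,-0.001,0]]]' |grep force; python3 ang.py
python3 -m pendant '[[[0,0,0,0],[0,0,0,0],[0,0,0,0]]]' 0.025|grep force; python3 ang.py
python3 -m pendant '[[[0,0,0,0],[0,0,0,0],[0,0,0,0]]]' 0.045|grep force; python3 ang.py
python3 - <<'E'
from h import *; from fit import W
v=(.433,.0191,.1693)
p=snap('side','side8.png')
for a in (12,18,19,20,21,22,23): print(a,[proj(p,W(v,np.radians(a),(.255,y,0),1))[0].round(1) for y in(.075,-.075)])
a=p['image'][110:270,180:380,::-1]; cv2.imwrite('pics/s8.png',cv2.resize(a,None,fx=4,fy=3.7,interpolation=cv2.INTER_CUBIC))
E
```

```text
wrist_force: [3.2, 1.8, 5.6]
t 19.25 th 20.98 r 0.2592 Ft(up-tangent, on tool) 3.99 Fr 5.27 gap 0.12 cmd-free p [0.6718 0.0583 0.1201]
wrist_force: [-1.2, 1.3, 0.1]
t 19.55 th 20.81 r 0.2583 Ft(up-tangent, on tool) 0.4 Fr -0.91 gap 0.296 cmd-free p [0.6713 0.0578 0.1191]
wrist_force: [0.2, 0.4, 0.6]
t 19.85 th 20.91 r 0.2589 Ft(up-tangent, on tool) 0.43 Fr 0.42 gap 0.528 cmd-free p [0.6717 0.0579 0.1197]
12 [array([205.8, 200.1]), array([201.5, 172.7])]
18 [array([209.2, 187.2]), array([204.4, 161.6])]
19 [array([210., 185.]), array([205. , 159.7])]
20 [array([210.7, 182.8]), array([205.6, 157.9])]
21 [array([211.5, 180.7]), array([206.3, 156.1])]
22 [array([212.4, 178.5]), array([207. , 154.2])]
23 [array([213.3, 176.4]), array([207.7, 152.4])]
```

View pics/s8.png

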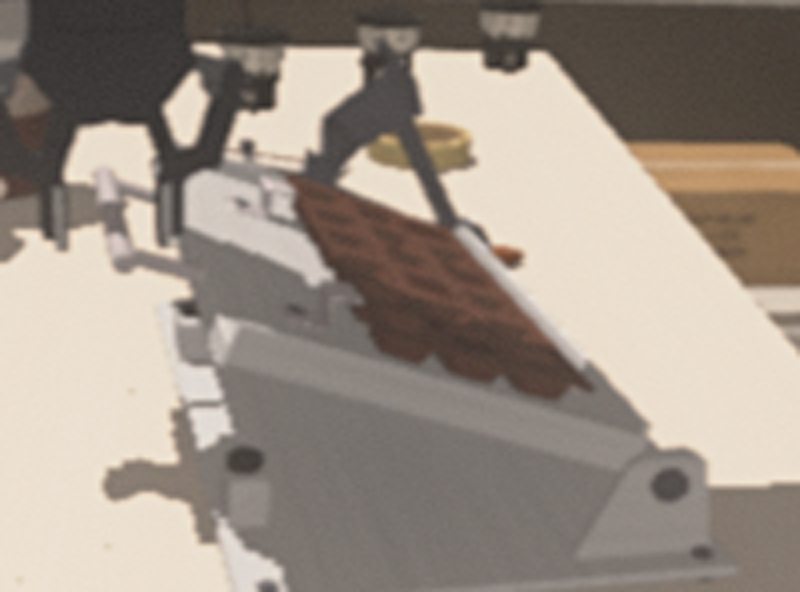

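```bash
python3 -m pendant '[[[0,0,-0.015,0],[0,0,-0.04,0],[0,0,-0.08,0],[0,0,-0.12,0],[0,0,-0.15,0],[0,0,-0.15,0]]]' 
python3 -m pendant '[[[-0.05,0,-0.03,0],[-0.1,0,-0.03,0],[-0.15,0,-0.03,0],[-0.2,0,-0.03,0],[-0.25,0,-0.03,0],[-0.3,0,-0.03,0],[-0.3,0,-0.03,0]]]'
python3 - <<'E'
from h import *; from fit import W
v=(.433,.0191,.1693)
p=snap('side','side9.png')
a=p['image'][110:270,180:380,::-1]; cv2.imwrite('pics/s9.png',cv2.resize(a,None,fx=4,fy=3.7,interpolation=cv2.INTER_CUBIC))
print([proj(p,W(v,np.radians(a),(.255,y,0),1))[0].round(1) for a in (19,21,23) for y in(.075,-.075)])
for t in('nozzle_mid',): print([(d['centre'],d['conf']) for d in spot_in(p,t)[:1]])
p=snap('top','top9.png')
for t in('nozzle_mid','palette_knife_mid'): print([(d['centre'],d['conf']) for d in spot_in(p,t)[:1]])
print([proj(p,W(v,np.radians(a),(.255,y,0),1))[0].round(1) for a in (19,21,23) for y in(.075,-.075)])
cv2.imwrite('pics/t9.png',cv2.resize(p['image'][140:280,130:350,::-1],None,fx=3.5,fy=3.5,interpolation=cv2.INTER_CUBIC))
E
```

```text
clock: 20.5
tool_pos: [0.6725, 0.0581, 0.2765]
tool_rot: [[-0.168, 0.986, 0.008], [0.986, 0.168, 0.001], [-0.001, 0.008, -1.0]]
wrist_force: [0.0, -0.0, 0.3]
finger_gap: 0.529
clock: 21.2
tool_pos: [0.7108, -0.2399, 0.2863]
tool_rot: [[-0.163, 0.987, 0.005], [0.987, 0.163, -0.003], [-0.003, 0.004, -1.0]]
wrist_force: [0.9, 0.6, 0.1]
finger_gap: 0.531
[array([210., 185.]), array([205. , 159.7]), array([211.5, 180.7]), array([206.3, 156.1]), array([213.3, 176.4]), array([207.7, 152.4])]
[([0.7201, 0.235, 0.0149], 0.77)]
[]
[([0.6247, -0.1966, -0.0017], 0.66)]
[array([186.4, 155.4]), array([249.8, 145.2]), array([185.9, 155.7]), array([250. , 145.4]), array([185.5, 156.2]), array([250.1, 145.8])]
```

View pics/s9.png

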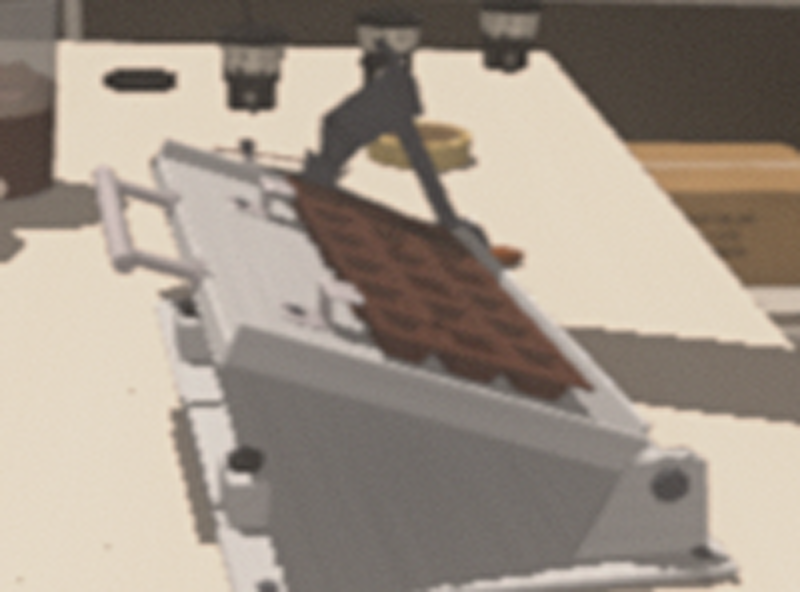

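View pics/t9.png

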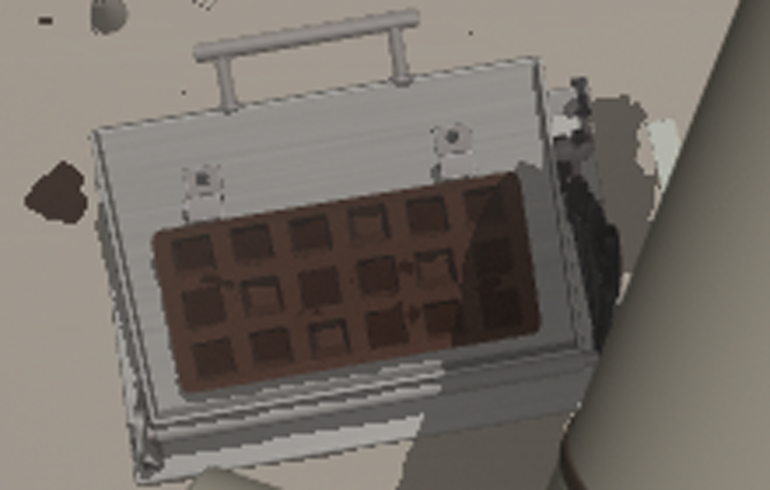

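```bash
python3 -c "
from workcell import workorder; print(workorder.job_done())"
```

```text
the job is handed in; nothing more can be done
None
```

I lifted the tray by its rail until the pawl was thrown out, lowered it flat, raised it to the second notch from the bottom and released it there. I handed the job in at about 21 s; it returned no verdict.

- **Throw-out:** the side picture shows the pawl standing out at about 57–60°. The rail force rose only 2–3 N where the tray met the buffer.
- **Flat:** the rail force jumped when the pawl swung back in, and the tray then met its rest pads with about 12 N. I inferred that the pawl was in from the force and did not see it directly.
- **Second notch:** while lowering, the load came off the gripper at about 21°. After release and retreat the tray stayed at about 21° in the side picture, within the allowed 18.3–27.5°. The clicks over the teeth were too faint to count in the noisy force readings, so the notch is identified by its angle and by the tray holding.
- **Bystanders:** the nozzle's position reading agreed with the first one to about 4 mm. The arm partly hid the knife in the last top picture, so its position reading is not comparable. The visible blade tip had not moved.
- **Disagreement:** two angle estimates, from the camera fit and from the gripper height, differed by 1–3°. At rest in the notch both gave 20.5–22°.

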